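# Pack the sample carrier with the capped jars

## Task

Pack the grey sample carrier: stand each of the three capped amber jars inside the holder in the carrier that matches its outline and size, so the wide round jar goes in the large ring, the narrow round jar in the small ring and the square jar in the square frame, each standing upright on the carrier's floor. They are glass, so keep them upright and set them down gently instead of dropping them. Leave the two open jars without caps and the white mortar where they stand on the bench.

Things in the scene. Friction and masses are not known exactly. Their poses are not given: they have to be found in the camera images.
- jar_wide: Wide round amber glass jar with a black screw cap and a paper label band, loose, standing on the bench. Body 58 mm in diameter with straight sides from the base up to 46 mm; above it the cap, 54 mm in diameter, up to 64 mm. About 0.12 to 0.21 kg. Origin: centre of its underside, z up.
- jar_narrow: Narrow round amber glass jar with a black screw cap and a paper label band, loose, standing on the bench. Body 34 mm in diameter with straight sides from the base up to 46 mm; above it the cap, 31 mm in diameter, up to 64 mm. About 0.06 to 0.10 kg. Origin: centre of its underside, z up.
- jar_square: Square amber glass jar with a black round screw cap and a paper label band, loose, standing on the bench at any yaw. Body 40 x 40 mm with flat upright sides (normals along its own x and y) from the base up to 46 mm; above it the cap, 35 mm in diameter, up to 64 mm. About 0.08 to 0.14 kg. Origin: centre of its underside, z up.
- ring_large: Large round black rubber ring lying fixed on the carrier's floor: the holder for the wide round jar. Outer diameter 84 mm, inner 74 mm, 14 mm high, open in the middle, where the jar stands on the carrier's floor. Origin: its centre, at the height of the carrier's floor (4 mm above the bench); its x axis is parallel to the carrier's.
- ring_small: Small round black rubber ring lying fixed on the carrier's floor: the holder for the narrow round jar. Outer diameter 62 mm, inner 50 mm, 14 mm high, open in the middle. Origin: its centre, at the height of the carrier's floor (4 mm above the bench); its x axis is parallel to the carrier's.
- frame_square: Square black rubber frame lying fixed on the carrier's floor: the holder for the square jar. Outer 68 x 68 mm, inner 56 x 56 mm, 14 mm high, open in the middle, sides parallel to the carrier's. Origin: its centre, at the height of the carrier's floor (4 mm above the bench).
- carrier: Shallow grey plastic tray, fixed to the bench, 300 mm (its x) by 110 mm (its y) with a lug of 22 mm at either end; floor 4 mm thick, walls 4 mm thick and 25 mm high. The three holders stand in a row along its x, 96 mm apart, one at the middle, in an order that changes. Origin: centre of its underside, z up.
- open_wide: Look-alike to leave: a wide round amber glass jar without a cap, open and empty, body 58 mm in diameter, 56 mm high, no label; loose on the bench. Origin: centre of its underside, z up.
- open_square: Look-alike to leave: a square amber glass jar without a cap, open and empty, 40 x 40 mm, 56 mm high with a round neck, no label; loose on the bench. Origin: centre of its underside, z up.
- mortar: Bystander to leave: white ceramic mortar bowl, 72 mm in diameter at the rim, 45 mm high, loose on the bench. Origin: centre of its underside, z up.
Not all that is in view belongs to the job. What is shaped like the jar_wide but yellow is not meant.

How it is judged:
By the outcome, as a careful person would: the job done as asked, in the order asked, and still so for the second after the job is handed in, with the robot touching nothing.
It also fails if it takes over 88 s, if anything falls off the work surface, if the arm or the gripper's body presses on something with over 40 N, if the wrist force passes 120 N, or if a joint passes its speed limit or range.

## Robot

A 7-joint arm with a two-finger parallel gripper is mounted at the origin on the work surface. World frame = base frame: x ahead of the robot, y to its left, z up, the work surface at z = 0. Lengths are in mm, angles in rad, forces in N, time in s.
With the tool pointing down it reaches from about 400 to 875 mm from the base axis. Payload 4.4 kg.
Tool frame: the origin (TCP) lies midway between the tips of the shut fingers; the grasp point (between the pads) lies 19 mm behind it; z points along the fingers, y is the line along which they close (so a half turn about z gives the same grasp; the last joint's range is limited). The gripper opens to 85 mm and grips with 20 to 120 N. Pads are 22 mm wide; open, the fingers measure 114 mm over their backs; the gripper's body (76 mm by 85 mm) begins 54 mm behind the grasp point. The pads swing forward as they close: fully open they stand 13 mm farther back than shut.
Start: joints at [1.164, 0.628, 0.038, 1.517, -0.027, 0.996, -0.02], TCP at [217.285, -612.622, 231.313] pointing down, gripper open.
Joint ranges: [-3.06, 3.06], [-0.37, 2.12], [-1.25, 1.32], [0.18, 2.47], [-1.1, 4.24], [0.23, 1.98], [-2.94, 2.94]. Speed limits (rad/s): [2.57, 2.57, 3.14, 3.14, 3.14, 3.14, 3.14].

## Interface

Orientations are given as [roll, pitch, yaw] about the fixed x, y, z axes, in that order (R = Rz(yaw) Ry(pitch) Rx(roll)).
In Python, from cell import ctrl gives the robot as it stands.
- The arm moves only by the shell command python3 -m handwheel 'ROWS'. ROWS is JSON, a list of rows, each a list of 3 entries, a list of its own where there are three numbers: the turn, a rotation vector about the tool's x, y, z in degrees, then the shift along the tool's x, y, z in m, then the closure, from 0 (fully open) to 1 (shut). A call has 1 to 5 rows; each row shifts and turns the commanded pose from where the row before left it, along the tool's axes as they then stand; what a row does not reach is not made up. A row lasts 1/12 s, in which the tool goes at most 41.7 mm and 7.16 degrees, less where a joint would pass 70% of its speed; a pose out of reach is approached as far as the arm can. A call is refused whole if a number of a shift passes 0.0417 or a number of a turn 7.16, either way. A call with a gripper value outside its range is refused whole. The fingers move at their own pace and stop on an object; the grip force is fixed at half the most. Time passes only in rows, so rows that do not move let the fingers close. It gives the time, the measured TCP pose, the force, the opening and the grip force at its end, in the units of the state.
- ctrl.read_state(): the state, without advancing time (a new reading comes with each control period).
- ctrl.get_image(name): name is "side" or "top" or "wrist"; returns a dict with "pixels" (384x512x3 uint8, red, green, blue), "fx", "fy", "cx", "cy" (pixels), "pose" (4x4, takes a point from camera to world coordinates); the wrist camera has in their place "T_tool_cam" (4x4, takes a point from camera to tool coordinates, whose origin is the TCP and whose axes are the flange's). Camera axes: x right, y up, looking along -z (the intrinsics and any distortion apply to the point x, -y, -z); pixel columns grow to the right and rows downward; lengths in mm; the calibration is good to about 2 mm. The wrist camera is an equidistant fisheye: a pixel r from the principal point sees the ray r / f radians off the axis. A picture is of the moment at which its call begins: read the wrist's pose just before it. There is no depth.
- ctrl.finish_job(): hands the job in; it is judged then, once.
The state is a dict: "clock": time; "qpos": joint angles; "qd": joint speeds; "tau": joint torques, N m; "eef_pos": TCP position; "tool_rot": TCP orientation; "force": force on the tool from outside, world axes, zero at the start; "torque": the same for the moment, N m; "width": finger opening in mm; "gripper_force": force on a finger pad.
Only numpy, scipy, OpenCV 4.12 (cv2) and the standard library are available. Lean on these libraries where they do the work, as an engineer would, in place of code of your own. Each camera call takes 0.05 s, during which the arm holds its last target. There are 200 camera calls.

## Working session

There is one attempt and no reset: what is moved stays moved. The work goes in short steps, Python scripts to look and compute and a shell command to move; the robot and the scene stay as the last step left them, time stands still between calls to the robot, and variables do not carry over. Pictures are saved under pics/ and viewed, at most 14 in all, crops included, and the job is handed in when it is done.

```bash
mkdir -p pics; ls
python3 - <<'E'
from cell import ctrl
import cv2,numpy as np
print(ctrl.read_state())
for n in("side","top"):
    i=ctrl.get_image(n); cv2.imwrite(f"pics/{n}0.png",i["pixels"][:,:,::-1]); print(n,{k:v for k,v in i.items() if k!="pixels"})
E
```

```text
pics
{'clock': 0.0, 'qpos': array([ 1.16417223,  0.62936762,  0.03844005,  1.51836933, -0.02700721,
        0.99628229, -0.02000892]), 'qd': array([ 1.47638105e-03, -3.21318655e-04,  6.47954129e-05,  4.68931389e-04,
        6.08206375e-04, -8.40586120e-04,  8.85622519e-04]), 'tau': array([-6.95745930e-04, -5.63395393e+01,  1.22630272e+00, -1.93442899e+01,
        1.11056969e-02,  1.06009954e-02, -1.29961961e-05]), 'eef_pos': array([ 217.09357019, -612.01394779,  230.3746898 ]), 'tool_rot': array([-3.13968408e+00,  1.91483477e-05,  3.40812783e-01]), 'force': array([ 0.2336346 , -0.11131159,  0.55225827]), 'torque': array([-0.00294416,  0.05526159,  0.03086757]), 'gripper_force': 0.0, 'width': 85.45915658733716}
side {'fx': 455.0286244656336, 'fy': 455.0286244656336, 'cx': 242.15205103146604, 'cy': 195.80440966740616, 'pose': array([[ 9.99428229e-01,  1.42177478e-02, -3.06768764e-02,
         4.67698464e+02],
       [-3.33877755e-02,  5.58176223e-01, -8.29050397e-01,
        -9.36722679e+02],
       [ 5.33587359e-03,  8.29600603e-01,  5.58331773e-01,
         6.71826877e+02],
       [ 0.00000000e+00,  0.00000000e+00,  0.00000000e+00,
         1.00000000e+00]])}
top {'fx': 491.86174457028284, 'fy': 491.86174457028284, 'cx': 258.759883188885, 'cy': 192.69767022767016, 'pose': array([[ 3.20201891e-02,  9.74003610e-01, -2.24258057e-01,
         2.39063634e+02],
       [-9.99486686e-01,  3.09713002e-02, -8.19410690e-03,
        -3.55801109e+01],
       [-1.03552611e-03,  2.24405319e-01,  9.74495347e-01,
         1.15438911e+03],
       [ 0.00000000e+00,  0.00000000e+00,  0.00000000e+00,
         1.00000000e+00]])}
```

View pics/side0.png

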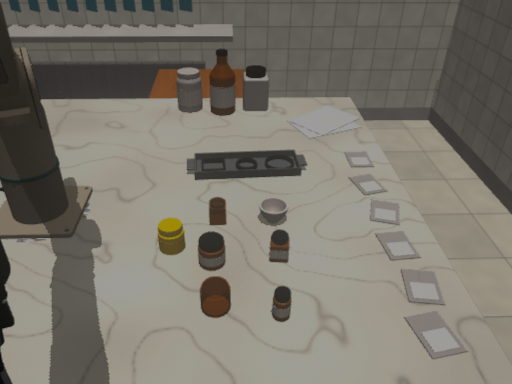

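View pics/top0.png

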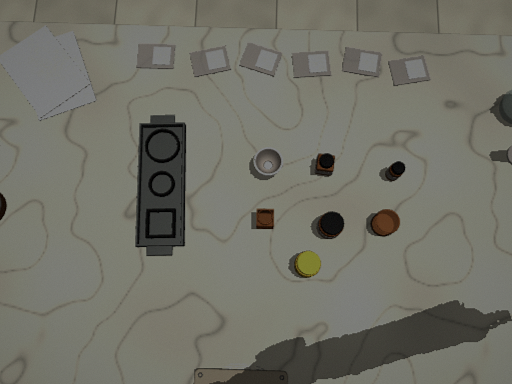

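Side view: capped wide (211,250), capped square (280,246), narrow (282,303). Look-alikes: yellow jar (171,237), open wide (215,296), open square (217,211); also mortar (273,212). In the top view the holders are large ring (162,147), small ring (162,184) and square frame (161,223). The caps are wide (332,222), square (326,160) and narrow (399,167).

Next, a close crop of both views.

Run:
```python
import cv2,numpy as np
t=cv2.imread("pics/top0.png");s=cv2.imread("pics/side0.png")
a=cv2.resize(t[140:250,290:410],None,fx=5,fy=5,interpolation=cv2.INTER_CUBIC)[:, :600]
R=lambda im,x0,y0,w,h,k:cv2.resize(im[y0:y0+h,x0:x0+w],None,fx=k,fy=k,interpolation=cv2.INTER_CUBIC)
c=np.zeros((600,800,3),np.uint8)
A=R(t,305,145,110,100,3.6);c[:360,:396]=A
B=R(s,190,225,110,100,3.6);c[:360,400:796]=B
C=R(t,130,110,65,150,1);C=cv2.rotate(R(t,130,110,65,150,3.6),cv2.ROTATE_90_COUNTERCLOCKWISE);c[362:362+234,:396]=C[:234,:396]
D=R(s,185,145,125,40,3.2);c[362:490,400:800]=D
c=cv2.convertScaleAbs(c,alpha=1.6,beta=20)
cv2.imwrite("pics/crop1.png",c)
```

```text
(no output)
```

View pics/crop1.png

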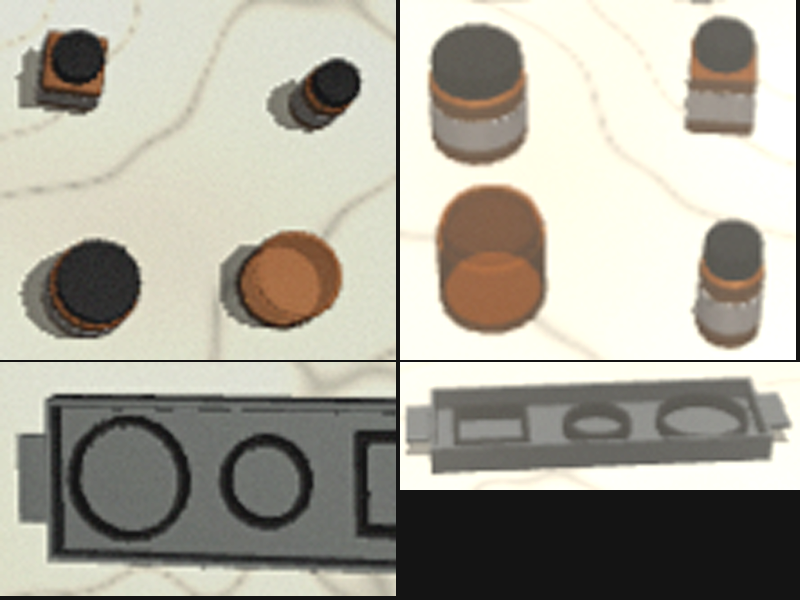

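Both views show the capped, labelled jars (wide, square and narrow) and the three holders clearly. Now to triangulate.

```bash
cat > h.py <<'E'
import numpy as np
S=dict(f=455.0286,c=(242.152,195.804),P=np.array([[.999428,.0142177,-.0306769,467.698],[-.0333878,.558176,-.82905,-936.723],[.00533587,.8296,.558332,671.827]]))
T=dict(f=491.8617,c=(258.76,192.698),P=np.array([[.0320202,.974004,-.224258,239.064],[-.999487,.0309713,-.0081941,-35.58],[-.00103553,.224405,.974495,1154.389]]))
def ray(K,p):
    d=K['P'][:,:3]@np.array([(p[0]-K['c'][0])/K['f'],-(p[1]-K['c'][1])/K['f'],-1.]);return K['P'][:,3],d/np.linalg.norm(d)
def atz(K,p,z):
    o,d=ray(K,p);return o+d*(z-o[2])/d[2]
def tri(r):
    A=sum(np.eye(3)-np.outer(d,d) for o,d in r);b=sum((np.eye(3)-np.outer(d,d))@o for o,d in r)
    x=np.linalg.solve(A,b);return x,[round(float(np.linalg.norm((np.eye(3)-np.outer(d,d))@(x-o))),1) for o,d in r]
E
python3 - <<'E'
from h import *
import cv2
np.set_printoptions(precision=1,suppress=True)
for n,t,s,z in(("wide",(332.2,223.1),(211.4,239.2),64),("narrow",(398.9,167.8),(282.8,291.1),64),("square",(326.7,160.8),(280,234.7),64),("rl",(162.8,146.1),(279.1,162.2),18),("rs",(161.9,184.2),(246.6,164.4),18),("fs",(161,222.5),(213.4,164.4),18)):
    print(n,*tri([ray(T,t),ray(S,s)]),"top@z",atz(T,t,z),"side@z",atz(S,s,z))
# square yaw: top-down body-top edges; 
im=cv2.imread("pics/top0.png")[:,:,::-1].astype(int)
E
```

```text
wide [ 428.5 -193.2   61.6] [2.8, 2.8] top@z [ 425.3 -193.3   64. ] side@z [ 431.3 -195.2   64. ]
narrow [ 562.3 -347.1   62.6] [2.8, 2.8] top@z [ 559.  -346.8   64. ] side@z [ 564.9 -347.5   64. ]
square [ 574.4 -181.1   60.6] [2.7, 2.7] top@z [ 570.5 -180.8   64. ] side@z [ 576.5 -184.1   64. ]
rl [614.  211.6  13.3] [3.3, 3.3] top@z [609.  210.2  18. ] side@z [616.3 205.4  18. ]
rs [519.3 207.4   9.9] [3.2, 3.2] top@z [514.  205.1  18. ] side@z [521.8 195.   18. ]
fs [424.4 201.2  15.2] [2.1, 2.1] top@z [421.8 200.2  18. ] side@z [426.6 197.3  18. ]
```

```bash
python3 -m handwheel '[[[0,0,0],[0.0283,-0.027,0.0025],0],[[0,0,0],[0.0283,-0.027,0.0025],0],[[0,0,0],[0.0283,-0.027,0.0025],0],[[0,0,0],[0.0283,-0.027,0.0025],0],[[0,0,0],[0.0283,-0.027,0.0025],0]]'
python3 -m handwheel '[[[0,0,0],[0.0283,-0.027,0.0025],0],[[0,0,0],[0.0283,-0.027,0.0025],0],[[0,0,0],[0.0283,-0.027,0.0025],0],[[0,0,0],[0.0283,-0.027,0.0025],0],[[0,0,0],[0.0283,-0.027,0.0025],0]]'
python3 -m handwheel '[[[0,0,0],[0.0283,-0.027,0.0025],0],[[0,0,0],[0.0283,-0.027,0.0025],0],[[0,0,-6.7],[0,0,0],0],[[0,0,-6.7],[0,0,0],0],[[0,0,-6.7],[0,0,0],0]]'
python3 -m handwheel '[[[0,0,-6.7],[0,0,0],0],[[0,0,-6.7],[0,0,0],0],[[0,0,-6.7],[0,0,0],0],[[0,0,-6.7],[0,0,0],0],[[0,0,-6.7],[0,0,0],0]]'
python3 -m handwheel '[[[0,0,-6.7],[0,0,0],0],[[0,0,-6.7],[0,0,0],0],[[0,0,-6.7],[0,0,0],0],[[0,0,-6.7],[0,0,0],0],[[0,0,0],[0,0,0],0]]'
cat >> h.py <<'E'
import cv2
from scipy.spatial.transform import Rotation as Ro
def snap(name):
    from cell import ctrl
    s=ctrl.read_state();i=ctrl.get_image("wrist");cv2.imwrite(f"pics/{name}.png",i["pixels"][:,:,::-1])
    np.savez(f"pics/{name}.npz",p=s["eef_pos"],r=s["tool_rot"],f=i["fx"],c=[i["cx"],i["cy"]],T=i["T_tool_cam"])
    print(s["clock"],s["eef_pos"].round(1),s["tool_rot"].round(3),s["width"],i["fx"],i["cx"],i["cy"],i["T_tool_cam"].round(3).tolist())
def M(name):
    d=np.load(f"pics/{name}.npz");W=np.eye(4);W[:3,:3]=Ro.from_euler("xyz",d["r"]).as_matrix();W[:3,3]=d["p"];return d,W@d["T"]
def wray(name,p):
    d,W=M(name);v=np.array(p,float)-d["c"];r=np.hypot(*v);a=r/d["f"];u=v/r if r else v
    q=np.array([u[0]*np.sin(a),-u[1]*np.sin(a),-np.cos(a)]);return W[:3,3],W[:3,:3]@q
def watz(name,p,z):
    o,d=wray(name,p);return (o+d*(z-o[2])/d[2]).round(1)
def proj(name,X):
    d,W=M(name);q=np.linalg.inv(W)@np.append(X,1);a=np.arctan2(np.hypot(q[0],q[1]),-q[2]);h=np.hypot(q[0],q[1]);return d["c"]+d["f"]*a*np.array([q[0],-q[1]])/h
E
python3 -c "
from h import *
snap('w1')"
```

```text
clock: 0.52
eef_pos: [305.8, -436.1, 218.4]
tool_rot: [-3.141, 0.0, 0.34]
force: [1.2, 0.7, 0.9]
width: 85.4
gripper_force: 0.0
clock: 0.93
eef_pos: [394.1, -261.7, 206.1]
tool_rot: [-3.141, 0.0, 0.341]
force: [0.8, -0.4, -0.0]
width: 85.6
gripper_force: 0.0
clock: 1.35
eef_pos: [429.4, -192.3, 201.1]
tool_rot: [-3.141, 0.0, 0.701]
force: [-0.4, -0.1, 0.2]
width: 85.5
gripper_force: 0.0
clock: 1.77
eef_pos: [428.8, -193.7, 201.1]
tool_rot: [-3.141, -0.0, 1.282]
force: [0.5, -0.4, 0.2]
width: 85.4
gripper_force: 0.0
clock: 2.18
eef_pos: [428.8, -193.8, 201.1]
tool_rot: [-3.141, -0.001, 1.747]
force: [-0.6, 0.5, -0.8]
width: 85.5
gripper_force: 0.0
2.1833 [ 428.8 -193.8  201.1] [-3.141e+00 -1.000e-03  1.747e+00] 85.52525057950491 297.3186396354542 258.38346570846267 194.57105877418994 [[-0.001, 0.948, 0.319, 82.025], [1.0, 0.001, 0.0, -1.565], [-0.0, 0.319, -0.948, -143.198], [0.0, 0.0, 0.0, 1.0]]
```

View pics/w1.png

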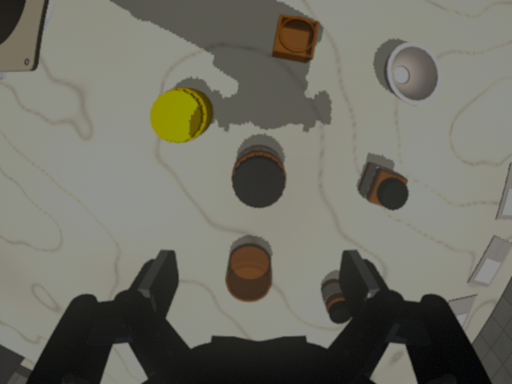

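Wrist view: wide cap centre about (259,180), square cap (393,193), narrow cap (341,308). The yellow jar is at (180,115) and the open wide jar at (249,272).

Run:
```python
from h import *
for n,p,t,s in(("wide",(259,180.5),(332.2,223.1),(211.4,239.2)),("square",(393.5,193.5),(326.7,160.8),(280,234.7)),("narrow",(341,308),(398.9,167.8),(282.8,291.1))):
    print(n,watz('w1',p,64),tri([wray('w1',p),ray(T,t),ray(S,s)]))
im=cv2.imread('pics/w1.png');
# overlay models at guess to check
R=lambda x,y,z,r:[(x+r*np.cos(a),y+r*np.sin(a),z) for a in np.linspace(0,6.283,40)]
big=cv2.resize(im[100:330,140:430],None,fx=2.75,fy=2.6)
for X in(R(428.5,-193.5,64,27)+R(428.5,-193.5,0,29)+R(574,-182,64,17.5)+R(562,-347,64,15.5)):
    u,v=proj('w1',X);cv2.circle(big,(int((u-140)*2.75),int((v-100)*2.6)),1,(0,255,0),-1)
cv2.imwrite('pics/w1o.png',big)
```

```text
wide [ 427.3 -191.8   64. ] (array([ 428.14165403, -192.91457422,   61.30701036]), [0.7, 2.5, 3.1])
square [ 571.1 -179.9   64. ] (array([ 574.15336814, -180.96441335,   60.1320631 ]), [0.7, 2.4, 3.1])
narrow [ 556.9 -335.5   64. ] (array([ 562.56795241, -344.70673203,   57.68327132]), [3.5, 4.2, 3.9])
```

View pics/w1o.png

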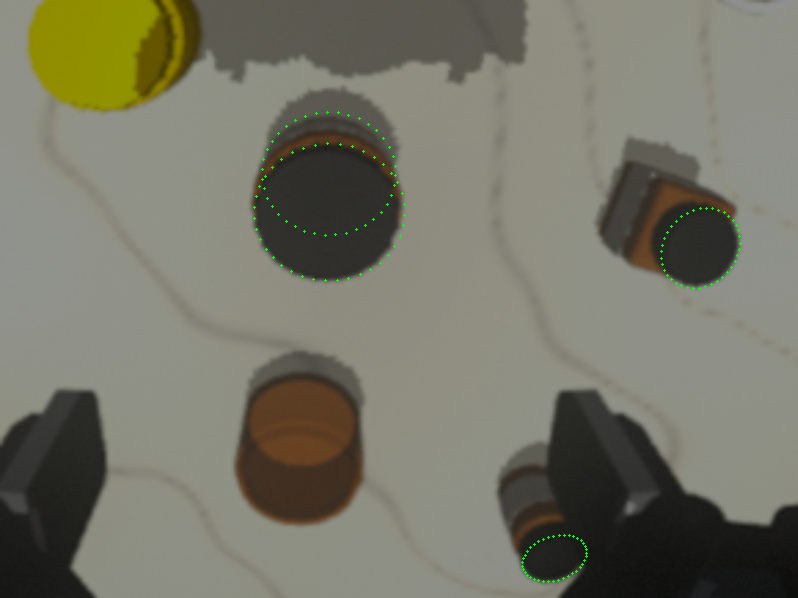

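The overlay confirms the wide and narrow positions to within 1–2 mm, and the square jar is about 2 mm towards −x. The wide jar's pose is good, so I'll descend and grip it.

```bash
python3 - <<'E'
from h import *
q=[watz('w1',(140+a/2.75,100+b/2.6),46) for a,b in((655,180),(735,210),(625,262))];print(q)
for i in(1,2):
    d=q[i]-q[0];print(np.degrees(np.arctan2(d[1],d[0])))
E
python3 -m handwheel '[[[0,0,0],[0,0,0.03],0],[[0,0,0],[0,0,0.03],0],[[0,0,0],[0,0,0.03],0],[[0,0,0],[0,0,0.025],0],[[0,0,0],[0,0,0.02],0]]'
python3 -m handwheel '[[[0,0,0],[0,0,0.02],0],[[0,0,0],[0,0,0.015],0],[[0,0,0],[0,0,0.01],0],[[0,0,0],[0,0,0.008],0],[[0,0,0],[0,0,0],0]]'
python3 -m handwheel '[[[0,0,0],[0,0,0],0.25],[[0,0,0],[0,0,0],0.3],[[0,0,0],[0,0,0],0.35],[[0,0,0],[0,0,0],0.4],[[0,0,0],[0,0,0],0.5]]'
python3 -m handwheel '[[[0,0,0],[0,0,0],1],[[0,0,0],[0,0,0],1],[[0,0,0],[0,0,0],1],[[0,0,0],[0,0,0],1],[[0,0,0],[0,0,0],1]]'
```

```text
[array([ 553.8, -160.8,   46. ]), array([ 594.3, -166.4,   46. ]), array([ 551.3, -198.2,   46. ])]
-7.87246136025543
-93.82424267438115
clock: 2.65
eef_pos: [428.3, -193.6, 64.5]
tool_rot: [-3.14, -0.001, 1.74]
force: [0.3, -0.2, -0.1]
width: 85.2
gripper_force: 0.0
clock: 3.07
eef_pos: [428.4, -193.5, 12.1]
tool_rot: [-3.14, -0.001, 1.742]
force: [-0.9, -0.4, 0.1]
width: 85.2
gripper_force: 0.0
clock: 3.48
eef_pos: [429.5, -194.0, 14.4]
tool_rot: [3.14, 0.001, 1.743]
force: [-0.4, 1.1, 6.4]
width: 56.4
gripper_force: 63.4
clock: 3.9
eef_pos: [429.5, -194.0, 14.4]
tool_rot: [3.14, 0.001, 1.743]
force: [-1.2, 1.3, 7.1]
width: 56.2
gripper_force: 63.4
```

```bash
python3 -m handwheel '[[[0,0,0],[0,0,-0.003],1],[[0,0,0],[0,0,-0.006],1],[[0,0,0],[0,0,-0.012],1],[[0,0,0],[0,0,-0.02],1],[[0,0,0],[0,0,-0.025],1]]'
python3 -m handwheel '[[[0,0,0],[0,0,-0.025],1],[[0,0,0],[0,0,-0.025],1],[[0,0,0],[0,0,-0.025],1],[[0,0,0],[0.006,0.003,-0.02],1],[[0,0,0],[0.011,0.0055,-0.01],1]]'
python3 -m handwheel '[[[0,0,0],[0.022,0.011,0],1],[[0,0,0],[0.022,0.011,0],1],[[0,0,0],[0.022,0.011,0],1],[[0,0,0],[0.022,0.011,0],1],[[0,0,0],[0.022,0.011,0],1]]'
python3 -m handwheel '[[[0,0,0],[0.022,0.011,0],1],[[0,0,0],[0.022,0.011,0],1],[[0,0,0],[0.022,0.011,0],1],[[0,0,0],[0.022,0.011,0],1],[[0,0,0],[0.022,0.011,0],1]]'
python3 -m handwheel '[[[0,0,0],[0.022,0.011,0],1],[[0,0,0],[0.022,0.011,0],1],[[0,0,0],[0.011,0.005,0],1],[[0,0,0],[0.005,0.002,0],1],[[0,0,0],[0,0,0],1]]'
python3 -c "
from h import *
snap('w2')"
```

```text
clock: 4.32
eef_pos: [428.1, -193.4, 79.6]
tool_rot: [-3.139, -0.001, 1.744]
force: [0.2, -0.5, -0.8]
width: 56.1
gripper_force: 63.9
clock: 4.73
eef_pos: [435.0, -176.9, 187.0]
tool_rot: [3.139, 0.003, 1.741]
force: [0.4, -0.3, -1.1]
width: 55.7
gripper_force: 63.9
clock: 5.15
eef_pos: [469.4, -55.7, 184.2]
tool_rot: [-3.141, -0.0, 1.744]
force: [1.0, 0.1, -1.2]
width: 56.1
gripper_force: 63.9
clock: 5.57
eef_pos: [504.4, 62.1, 184.0]
tool_rot: [-3.141, -0.0, 1.745]
force: [1.1, -0.1, -0.6]
width: 56.3
gripper_force: 63.9
clock: 5.98
eef_pos: [522.6, 125.4, 184.0]
tool_rot: [-3.141, -0.0, 1.746]
force: [-0.6, 0.6, -1.2]
width: 56.2
gripper_force: 63.9
5.9833 [522.6 125.4 184. ] [-3.141 -0.     1.746] 56.196006533235426 297.3186396354542 258.38346570846267 194.57105877418994 [[-0.001, 0.948, 0.319, 82.024], [1.0, 0.001, 0.0, -1.565], [-0.0, 0.319, -0.948, -143.197], [0.0, 0.0, 0.0, 1.0]]
```

View pics/w2.png

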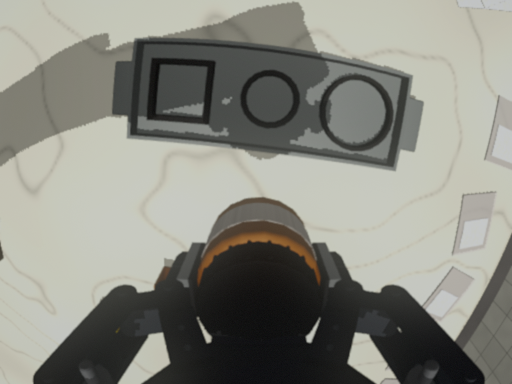

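Wrist view: large ring centre about (356,112), small ring (270,99), frame (181,91), with the wide jar held upright.

Run:
```python
from h import *
im=cv2.imread('pics/w2.png');big=cv2.resize(im[30:180,100:430],None,fx=2.4,fy=2.4)
rs=[]
for n,p,t,s in(("rl",(356.5,112),(162.8,146.1),(279.1,162.2)),("rs",(270,99),(161.9,184.2),(246.6,164.4)),("fs",(181,91),(161,222.5),(213.4,164.4))):
    q=watz('w2',p,18);rs.append(q);print(n,q,tri([wray('w2',p),ray(T,t),ray(S,s)])[0].round(1))
d=rs[0]-rs[2];print(np.hypot(*d[:2]),np.degrees(np.arctan2(d[1],d[0])))
m=sum(rs)/3;a=np.arctan2(d[1],d[0]);e=np.array([np.cos(a),np.sin(a),0]);print(m,m+96*e,m-96*e)
g=np.array([-e[1],e[0],0])
pts=[]
for c,r in((m+96*e,42),(m,31)): pts+=[c+r*(np.cos(t)*e+np.sin(t)*g) for t in np.linspace(0,6.28,60)]
pts+=[m-96*e+34*(u*e+v*g) for u,v in [(x,y) for x in np.linspace(-1,1,10) for y in(-1,1)]+[(x,y) for y in np.linspace(-1,1,10) for x in(-1,1)]]
for X in pts:
    u,v=proj('w2',X);cv2.circle(big,(int((u-100)*2.4),int((v-30)*2.4)),1,(0,255,0),-1)
cv2.imwrite('pics/w2o.png',big)
```

```text
rl [611.4 212.7  18. ] [613.9 212.3  12.6]
rs [518.5 206.8  18. ] [519.1 207.   10.1]
fs [425.5 201.3  18. ] [424.5 201.3  15.1]
186.24921476344537 3.5091714248852064
[518.46666667 206.93333333  18.        ] [614.28666796 212.80933126  18.        ] [422.64666537 201.05733541  18.        ]
```

View pics/w2o.png

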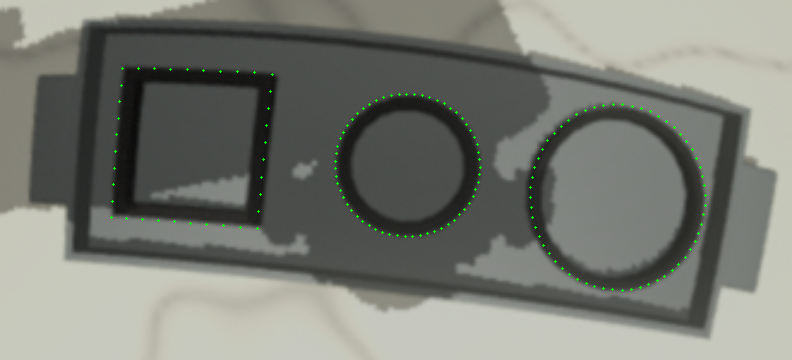

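```bash
python3 -m handwheel '[[[0,0,0],[0.006,0.009,0],1],[[0,0,0],[0.012,0.018,0],1],[[0,0,0],[0.012,0.018,0],1],[[0,0,0],[0.012,0.018,0],1],[[0,0,0],[0.012,0.018,0],1]]'
python3 -m handwheel '[[[0,0,0],[0.010,0.015,0.005],1],[[0,0,0],[0.006,0.009,0.015],1],[[0,0,0],[0,0,0.025],1],[[0,0,0],[0,0,0.025],1],[[0,0,0],[0,0,0.025],1]]'
python3 -m handwheel '[[[0,0,0],[0,0,0.02],1],[[0,0,0],[0,0,0.015],1],[[0,0,0],[0,0,0.01],1],[[0,0,0],[0,0,0],1],[[0,0,0],[0,0,0],1]]'
python3 -c "
from h import *
snap('w3')"
```

```text
clock: 6.45
eef_pos: [594.9, 190.3, 184.3]
tool_rot: [-3.142, 0.001, 1.741]
force: [0.2, 0.1, -0.7]
width: 56.1
gripper_force: 63.9
clock: 6.87
eef_pos: [615.4, 209.8, 88.2]
tool_rot: [3.141, 0.001, 1.742]
force: [1.1, -0.7, -1.4]
width: 56.4
gripper_force: 64.0
clock: 7.28
eef_pos: [614.9, 210.6, 44.2]
tool_rot: [-3.141, 0.0, 1.743]
force: [0.3, 1.1, -1.2]
width: 56.3
gripper_force: 63.9
7.2833 [614.9 210.6  44.2] [-3.141  0.     1.743] 56.345464793100575 297.3186396354542 258.38346570846267 194.57105877418994 [[-0.001, 0.948, 0.319, 82.019], [1.0, 0.001, 0.0, -1.564], [-0.0, 0.319, -0.948, -143.198], [0.0, 0.0, 0.0, 1.0]]
```

View pics/w3.png

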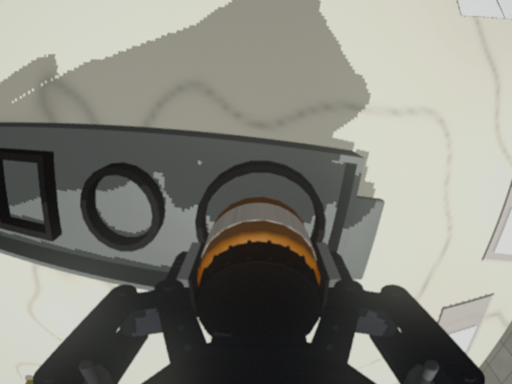

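The jar (column 261) is centred on the large ring (columns 197–326). Next I check the y offset from the ring's far edge at row 162.

Run:
```python
from h import *
print(watz('w3',(261,162),18),watz('w3',(197,215),18),watz('w3',(326,215),18), 'small',watz('w3',(123,206),18),'jar-bottom far edge', watz('w3',(258,199),30))
```

```text
[607.1 254.8  18. ] [573.5 215.   18. ] [653.1 228.7  18. ] small [522.8 211.9  18. ] jar-bottom far edge [608.6 236.2  30. ]
```

```bash
python3 -m handwheel '[[[0,0,0],[0.001,-0.001,0.006],1],[[0,0,0],[0.001,0,0.006],1],[[0,0,0],[0,0,0.006],1],[[0,0,0],[0,0,0.003],1],[[0,0,0],[0,0,0],1]]'
python3 -m handwheel '[[[0,0,0],[0,0,0.001],1],[[0,0,0],[0,0,0.001],1],[[0,0,0],[0,0,0.001],1],[[0,0,0],[0,0,0],1],[[0,0,0],[0,0,0],1]]'
```

```text
clock: 7.75
eef_pos: [612.5, 212.8, 22.4]
tool_rot: [-3.14, 0.0, 1.744]
force: [-0.4, 0.4, -1.7]
width: 56.1
gripper_force: 63.9
clock: 8.17
eef_pos: [613.3, 213.0, 20.4]
tool_rot: [3.141, 0.0, 1.744]
force: [0.2, 0.1, -1.4]
width: 56.5
gripper_force: 63.9
```

```bash
python3 -m handwheel '[[[0,0,0],[0,0,0.001],1],[[0,0,0],[0,0,0],1]]'
python3 -m handwheel '[[[0,0,0],[0,0,0.001],1],[[0,0,0],[0,0,0],1]]'
python3 -m handwheel '[[[0,0,0],[0,0,0.001],1],[[0,0,0],[0,0,0],1]]'
```

```text
clock: 8.33
eef_pos: [613.2, 213.1, 19.3]
tool_rot: [3.142, -0.0, 1.744]
force: [-0.8, 0.6, -1.1]
width: 55.7
gripper_force: 63.9
clock: 8.5
eef_pos: [613.3, 213.1, 18.5]
tool_rot: [3.141, -0.0, 1.744]
force: [0.1, -0.4, -0.3]
width: 56.5
gripper_force: 64.0
clock: 8.67
eef_pos: [613.3, 213.2, 18.5]
tool_rot: [3.141, 0.0, 1.744]
force: [-3.1, -0.9, 7.5]
width: 56.3
gripper_force: 64.8
```

Contact with the floor (+7 N). Release part way, then raise and open.

```bash
python3 -m handwheel '[[[0,0,0],[0,0,0],0.3],[[0,0,0],[0,0,0],0.25],[[0,0,0],[0,0,0],0.18],[[0,0,0],[0,0,0],0.15],[[0,0,0],[0,0,0],0.15]]'
python3 -m handwheel '[[[0,0,0],[0,0,-0.004],0.15],[[0,0,0],[0,0,-0.01],0.15],[[0,0,0],[0,0,-0.02],0.15],[[0,0,0],[0,0,-0.03],0.15],[[0,0,0],[0,0,-0.03],0.1]]'
python3 -m handwheel '[[[0,0,0],[0,0,-0.03],0],[[0,0,0],[0,0,-0.03],0],[[0,0,0],[0,0,-0.02],0],[[0,0,0],[0,0,0],0]]'
python3 - <<'E'
from h import *
from cell import ctrl
snap('w4')
i=ctrl.get_image("top")["pixels"];j=ctrl.get_image("side")["pixels"]
a=cv2.imread('pics/w4.png')
c=np.zeros((600,800,3),np.uint8);c[:384,:512]=a
c[:, 512:]=0
c[0:300,520:800]=cv2.resize(i[110:260,60:200,::-1],(280,300));c[390:600,0:600]=cv2.resize(j[140:190,180:320,::-1],(600,210))
cv2.imwrite('pics/c4.png',c)
E
```

```text
clock: 9.08
eef_pos: [613.2, 213.1, 17.1]
tool_rot: [-3.141, 0.0, 1.744]
force: [-0.0, -0.5, 1.1]
width: 72.5
gripper_force: 0.0
clock: 9.5
eef_pos: [612.7, 213.0, 112.5]
tool_rot: [-3.14, 0.0, 1.744]
force: [0.5, 0.2, -0.1]
width: 76.4
gripper_force: 0.0
clock: 9.83
eef_pos: [616.1, 214.7, 197.7]
tool_rot: [3.132, -0.002, 1.744]
force: [0.7, -0.3, 0.2]
width: 85.4
gripper_force: 0.0
9.8333 [616.1 214.7 197.7] [ 3.132e+00 -2.000e-03  1.744e+00] 85.43371883671368 297.3186396354542 258.38346570846267 194.57105877418994 [[-0.001, 0.948, 0.319, 82.022], [1.0, 0.001, 0.0, -1.557], [-0.0, 0.319, -0.948, -143.215], [0.0, 0.0, 0.0, 1.0]]
```

View pics/c4.png

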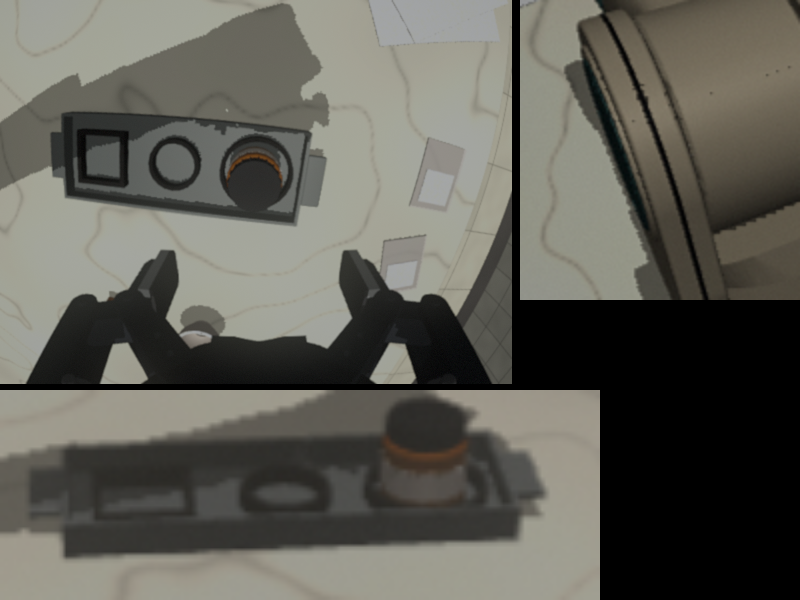

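The wide jar stands inside the large ring at (253,180), upright. Next, the narrow jar.

```bash
python3 -m handwheel '[[[0,0,0],[-0.03,-0.008,0],0],[[0,0,0],[-0.03,-0.008,0],0],[[0,0,0],[-0.03,-0.008,0],0],[[0,0,0],[-0.03,-0.008,0],0],[[0,0,0],[-0.03,-0.008,0],0]]' | sed -n 2p
python3 -m handwheel '[[[0,0,0],[-0.03,-0.008,0],0],[[0,0,0],[-0.03,-0.008,0],0],[[0,0,0],[-0.03,-0.008,0],0],[[0,0,0],[-0.03,-0.008,0],0],[[0,0,0],[-0.03,-0.008,0],0]]' | sed -n 2p
python3 -m handwheel '[[[0,0,0],[-0.03,-0.008,0],0],[[0,0,0],[-0.03,-0.008,0],0],[[0,0,0],[-0.03,-0.008,0],0],[[0,0,0],[-0.03,-0.008,0],0],[[0,0,0],[-0.03,-0.008,0],0]]' | sed -n 2p
python3 -m handwheel '[[[0,0,0],[-0.03,-0.009,0],0],[[0,0,0],[-0.03,-0.009,0],0],[[0,0,0],[-0.03,-0.009,0],0],[[0,0,0],[0,0,0],0],[[0,0,0],[0,0,0],0]]'
python3 - <<'E'
from h import *
snap('w5')
im=cv2.imread('pics/w5.png')[60:320,130:470]
k=2.3;big=cv2.resize(im,None,fx=k,fy=k)
R=lambda x,y,z,r:[(x+r*np.cos(a),y+r*np.sin(a),z) for a in np.linspace(0,6.283,40)]
sq=[(572+20*(u*np.cos(-.11)-v*np.sin(-.11)),-181+20*(u*np.sin(-.11)+v*np.cos(-.11)),46) for u,v in [(a,b) for a in(-1,0,1) for b in(-1,0,1)]]
for X in R(562,-347,64,15.5)+R(562,-347,0,17)+R(572,-181,64,17.5)+sq:
    u,v=proj('w5',X);cv2.circle(big,(int((u-130)*k),int((v-60)*k)),1,(0,255,0),-1)
cv2.imwrite('pics/w5o.png',big)
E
```

```text
eef_pos: [598.2, 56.8, 189.7]
eef_pos: [584.6, -97.7, 189.8]
eef_pos: [571.1, -252.1, 189.7]
clock: 11.65
eef_pos: [559.2, -346.7, 189.2]
tool_rot: [-3.138, -0.001, 1.739]
force: [0.4, 1.3, -0.4]
width: 85.3
gripper_force: 0.0
11.65 [ 559.2 -346.7  189.2] [-3.138e+00 -1.000e-03  1.739e+00] 85.27569784838117 297.3186396354542 258.38346570846267 194.57105877418994 [[-0.001, 0.948, 0.319, 82.013], [1.0, 0.001, 0.0, -1.564], [-0.0, 0.319, -0.948, -143.194], [0.0, 0.0, 0.0, 1.0]]
```

View pics/w5o.png

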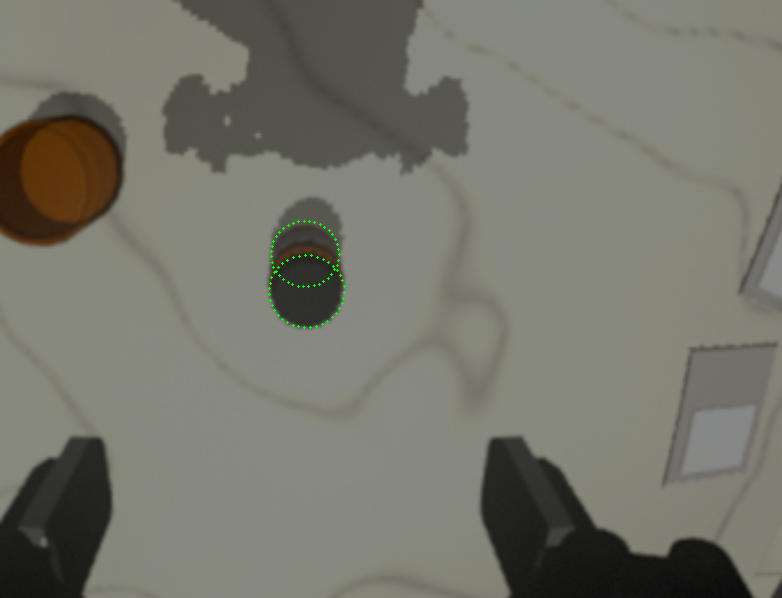

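The model matches the narrow jar, centred at (562,−347). Shift 2.5 mm and descend.

```bash
python3 -m handwheel '[[[0,0,0],[0,0.0025,0.03],0],[[0,0,0],[0,0,0.03],0],[[0,0,0],[0,0,0.03],0],[[0,0,0],[0,0,0.025],0],[[0,0,0],[0,0,0.02],0]]'
python3 -m handwheel '[[[0,0,0],[0,0,0.015],0],[[0,0,0],[0,0,0.013],0],[[0,0,0],[0,0,0.008],0],[[0,0,0],[0,0,0.004],0],[[0,0,0],[0,0,0],0]]'
python3 -m handwheel '[[[0,0,0],[0,0,0],0.35],[[0,0,0],[0,0,0],0.4],[[0,0,0],[0,0,0],0.5],[[0,0,0],[0,0,0],0.55],[[0,0,0],[0,0,0],0.6]]'
python3 -m handwheel '[[[0,0,0],[0,0,0],0.7],[[0,0,0],[0,0,0],1],[[0,0,0],[0,0,0],1],[[0,0,0],[0,0,0],1],[[0,0,0],[0,0,0],1]]'
```

```text
clock: 12.12
eef_pos: [563.2, -340.5, 53.5]
tool_rot: [-3.139, -0.004, 1.747]
force: [0.3, -0.3, -0.2]
width: 85.6
gripper_force: 0.0
clock: 12.53
eef_pos: [563.9, -342.8, 15.7]
tool_rot: [-3.141, -0.001, 1.745]
force: [-0.9, -0.5, 0.1]
width: 85.7
gripper_force: 0.0
clock: 12.95
eef_pos: [564.0, -344.1, 16.9]
tool_rot: [3.141, 0.001, 1.744]
force: [-1.0, -0.1, -0.1]
width: 34.1
gripper_force: 0.3
clock: 13.37
eef_pos: [564.2, -344.1, 17.2]
tool_rot: [3.141, 0.001, 1.744]
force: [-1.6, 0.8, 6.2]
width: 32.1
gripper_force: 59.9
```

```bash
python3 -m handwheel '[[[0,0,0],[0,0,-0.003],1],[[0,0,0],[0,0,-0.006],1],[[0,0,0],[0,0,-0.012],1],[[0,0,0],[0,0,-0.02],1],[[0,0,0],[0,0,-0.025],1]]'
python3 -m handwheel '[[[0,0,0],[0,0,-0.025],1],[[0,0,0],[0,0,-0.025],1],[[0,0,0],[0.005,0,-0.02],1],[[0,0,0],[0.01,0,-0.01],1],[[0,0,0],[0.018,0.002,-0.004],1]]'
python3 -m handwheel '[[[0,0,0],[0.025,0.002,0],1],[[0,0,0],[0.025,0.002,0],1],[[0,0,0],[0.025,0.002,0],1],[[0,0,0],[0.025,0.002,0],1],[[0,0,0],[0.025,0.002,0],1]]' | sed -n 2p
python3 -m handwheel '[[[0,0,0],[0.025,0.002,0],1],[[0,0,0],[0.025,0.002,0],1],[[0,0,0],[0.025,0.002,0],1],[[0,0,0],[0.025,0.002,0],1],[[0,0,0],[0.025,0.002,0],1]]' | sed -n 2p
python3 -m handwheel '[[[0,0,0],[0.025,0.003,0],1],[[0,0,0],[0.025,0.003,0],1],[[0,0,0],[0.025,0.003,0],1],[[0,0,0],[0.025,0.003,0],1],[[0,0,0],[0.025,0.003,0],1]]' | sed -n 2p
python3 -m handwheel '[[[0,0,0],[0.025,0.003,0],1],[[0,0,0],[0.025,0.003,0],1],[[0,0,0],[0.025,0.003,0],1],[[0,0,0],[0.018,0.002,0],1],[[0,0,0],[0.01,0,0],1]]'
python3 -m handwheel '[[[0,0,0],[0.005,0,0],1],[[0,0,0],[0,0,0],1],[[0,0,0],[0,0,0],1]]'
```

```text
clock: 13.78
eef_pos: [562.9, -343.1, 82.2]
tool_rot: [-3.139, -0.002, 1.744]
force: [-0.5, -1.2, -1.4]
width: 32.4
gripper_force: 59.5
clock: 14.2
eef_pos: [560.6, -312.9, 168.9]
tool_rot: [3.139, 0.004, 1.741]
force: [-0.1, 0.2, -2.4]
width: 32.0
gripper_force: 59.5
eef_pos: [547.7, -184.0, 166.3]
eef_pos: [535.8, -59.2, 166.4]
eef_pos: [528.9, 66.3, 166.4]
clock: 15.87
eef_pos: [521.9, 171.7, 166.5]
tool_rot: [3.141, -0.002, 1.748]
force: [0.3, -0.3, -1.6]
width: 32.3
gripper_force: 59.5
clock: 16.12
eef_pos: [522.1, 171.5, 166.2]
tool_rot: [-3.141, 0.001, 1.743]
force: [-0.4, -0.4, -1.2]
width: 32.2
gripper_force: 59.5
```

```bash
python3 -m handwheel '[[[0,0,0],[0.006,0.001,0],1],[[0,0,0],[0.012,0.001,0],1],[[0,0,0],[0.012,0.001,0],1],[[0,0,0],[0.008,0,0.005],1],[[0,0,0],[0,0,0.015],1]]'
python3 -m handwheel '[[[0,0,0],[0,0,0.025],1],[[0,0,0],[0,0,0.025],1],[[0,0,0],[0,0,0.025],1],[[0,0,0],[0,0,0.015],1],[[0,0,0],[0,0,0.006],1]]'
python3 -m handwheel '[[[0,0,0],[0,0,0.003],1],[[0,0,0],[0,0,0],1],[[0,0,0],[0,0,0],1]]'
python3 -c "
from h import *
snap('w6')"
```

```text
clock: 16.53
eef_pos: [519.5, 215.4, 147.8]
tool_rot: [3.137, -0.004, 1.748]
force: [-0.1, -0.2, -1.5]
width: 32.0
gripper_force: 59.5
clock: 16.95
eef_pos: [516.8, 211.1, 47.6]
tool_rot: [-3.137, 0.001, 1.745]
force: [-0.1, -0.2, -0.9]
width: 31.9
gripper_force: 59.6
clock: 17.2
eef_pos: [519.3, 211.4, 48.1]
tool_rot: [3.14, -0.001, 1.744]
force: [-0.6, 0.2, -0.7]
width: 32.1
gripper_force: 59.6
17.2 [519.3 211.4  48.1] [ 3.140e+00 -1.000e-03  1.744e+00] 32.1379913592702 297.3186396354542 258.38346570846267 194.57105877418994 [[-0.001, 0.948, 0.319, 82.022], [1.0, 0.001, 0.0, -1.563], [-0.0, 0.319, -0.948, -143.201], [0.0, 0.0, 0.0, 1.0]]
```

View pics/w6.png

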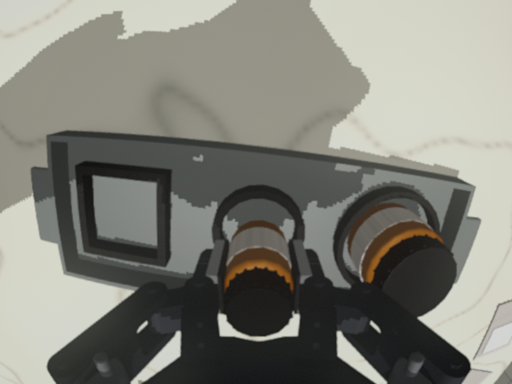

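The narrow jar sits over the small ring (columns 214–304, far edge row 186), column-aligned at 259. The wide jar stands in its ring.

```bash
python3 - <<'E'
from h import *
print(watz('w6',(259,186),18), watz('w6',(214,223),18),watz('w6',(304,223),18),'jar far bottom(z~31)',watz('w6',(259,221),31),'frame',watz('w6',(124.5,213.5),18))
E
python3 -m handwheel '[[[0,0,0],[-0.001,0,0.006],1],[[0,0,0],[0,0,0.006],1],[[0,0,0],[0,0,0.006],1],[[0,0,0],[0,0,0.004],1],[[0,0,0],[0,0,0],1]]'
```

```text
[513.1 239.9  18. ] [488.9 210.6  18. ] [545.9 220.5  18. ] jar far bottom(z~31) [516.  222.7  31. ] frame [426.7 205.6  18. ]
clock: 17.67
eef_pos: [518.2, 209.4, 24.2]
tool_rot: [-3.14, 0.001, 1.744]
force: [-0.5, -0.5, -1.2]
width: 32.3
gripper_force: 59.6
```

```bash
python3 -m handwheel '[[[0,0,0],[0.002,0,0.001],1],[[0,0,0],[0,0,0.001],1],[[0,0,0],[0,0,0],1]]'
python3 -m handwheel '[[[0,0,0],[0,0,0.001],1],[[0,0,0],[0,0,0],1]]'
python3 -m handwheel '[[[0,0,0],[0,0,0.001],1],[[0,0,0],[0,0,0],1]]'
```

```text
clock: 17.92
eef_pos: [518.5, 212.1, 23.3]
tool_rot: [3.142, -0.0, 1.744]
force: [0.1, -0.1, -1.8]
width: 32.1
gripper_force: 59.6
clock: 18.08
eef_pos: [518.6, 211.7, 22.3]
tool_rot: [3.141, 0.0, 1.744]
force: [-0.6, -0.9, -0.1]
width: 32.0
gripper_force: 59.6
clock: 18.25
eef_pos: [518.5, 211.7, 21.3]
tool_rot: [3.142, 0.0, 1.744]
force: [0.4, -0.8, -1.4]
width: 31.9
gripper_force: 59.6
```

```bash
python3 -m handwheel '[[[0,0,0],[0,0,0.001],1],[[0,0,0],[0,0,0],1]]'|grep -E "eef|force"
python3 -m handwheel '[[[0,0,0],[0,0,0.0005],1],[[0,0,0],[0,0,0],1]]'|grep -E "eef|force"
```

```text
eef_pos: [518.6, 211.7, 21.1]
force: [-1.5, -0.7, 6.6]
gripper_force: 60.4
eef_pos: [518.6, 211.7, 21.1]
force: [-1.9, -0.8, 10.8]
gripper_force: 60.9
```

Contact. Release, raise and go to the square jar.

```bash
python3 -m handwheel '[[[0,0,0],[0,0,0],0.6],[[0,0,0],[0,0,0],0.5],[[0,0,0],[0,0,0],0.4],[[0,0,0],[0,0,0],0.35],[[0,0,0],[0,0,0],0.35]]'
python3 -m handwheel '[[[0,0,0],[0,0,-0.004],0.35],[[0,0,0],[0,0,-0.01],0.35],[[0,0,0],[0,0,-0.02],0.35],[[0,0,0],[0,0,-0.03],0.35],[[0,0,0],[0,0,-0.03],0.35]]'|sed -n 2p
python3 -m handwheel '[[[0,0,0],[0,0,-0.03],0],[[0,0,0],[0,0,-0.03],0],[[0,0,0],[0,0,-0.02],0],[[0,0,0],[0,0,0],0]]'|sed -n 2p
python3 -m handwheel '[[[0,0,0],[-0.028,-0.001,0],0],[[0,0,0],[-0.028,-0.001,0],0],[[0,0,0],[-0.028,-0.001,0],0],[[0,0,0],[-0.028,-0.001,0],0],[[0,0,0],[-0.028,-0.001,0],0]]' | sed -n 2p
python3 -m handwheel '[[[0,0,0],[-0.028,-0.001,0],0],[[0,0,0],[-0.028,-0.001,0],0],[[0,0,0],[-0.028,-0.001,0],0],[[0,0,0],[-0.028,-0.001,0],0],[[0,0,0],[-0.028,-0.001,0],0]]' | sed -n 2p
python3 -m handwheel '[[[0,0,0],[-0.028,-0.001,0],0],[[0,0,0],[-0.028,-0.001,0],0],[[0,0,0],[-0.028,-0.001,0],0],[[0,0,0],[-0.028,-0.001,0],0],[[0,0,5.3],[0,0,0],0]]' | sed -n 2p
python3 -m handwheel '[[[0,0,5.3],[0,0,0],0],[[0,0,5.3],[0,0,0],0],[[0,0,0],[0,0,0],0],[[0,0,0],[0,0,0],0]]'
python3 - <<'E'
from h import *
snap('w7')
im=cv2.imread('pics/w7.png')[60:320,130:470]
k=2.3;big=cv2.resize(im,None,fx=k,fy=k)
R=lambda x,y,z,r:[(x+r*np.cos(a),y+r*np.sin(a),z) for a in np.linspace(0,6.283,40)]
X0,Y0,a=572,-181,-.105
e=np.linspace(-1,1,12);sq=[(X0+20*(u*np.cos(a)-v*np.sin(a)),Y0+20*(u*np.sin(a)+v*np.cos(a)),z) for z in(46,0) for u,v in [(p,q) for p in e for q in(-1,1)]+[(q,p) for p in e for q in(-1,1)]]
for X in R(X0,Y0,64,17.5)+sq:
    u,v=proj('w7',X);cv2.circle(big,(int((u-130)*k),int((v-60)*k)),1,(0,255,0),-1)
cv2.imwrite('pics/w7o.png',big)
E
```

```text
clock: 19.0
eef_pos: [518.5, 211.7, 19.7]
tool_rot: [-3.141, 0.0, 1.744]
force: [-0.6, -0.4, 1.0]
width: 55.5
gripper_force: 0.0
eef_pos: [517.9, 211.5, 115.0]
eef_pos: [521.1, 213.2, 199.3]
eef_pos: [537.3, 71.6, 193.9]
eef_pos: [556.5, -67.2, 193.9]
eef_pos: [571.5, -185.2, 193.3]
clock: 21.33
eef_pos: [572.0, -176.7, 193.8]
tool_rot: [-3.141, 0.0, 1.469]
force: [0.0, 0.1, 0.1]
width: 85.3
gripper_force: 0.0
21.3333 [ 572.  -176.7  193.8] [-3.141  0.     1.469] 85.30800745654533 297.3186396354542 258.38346570846267 194.57105877418994 [[-0.001, 0.948, 0.319, 81.608], [1.0, 0.001, 0.0, -1.422], [0.0, 0.319, -0.948, -143.198], [0.0, 0.0, 0.0, 1.0]]
```

View pics/w7o.png

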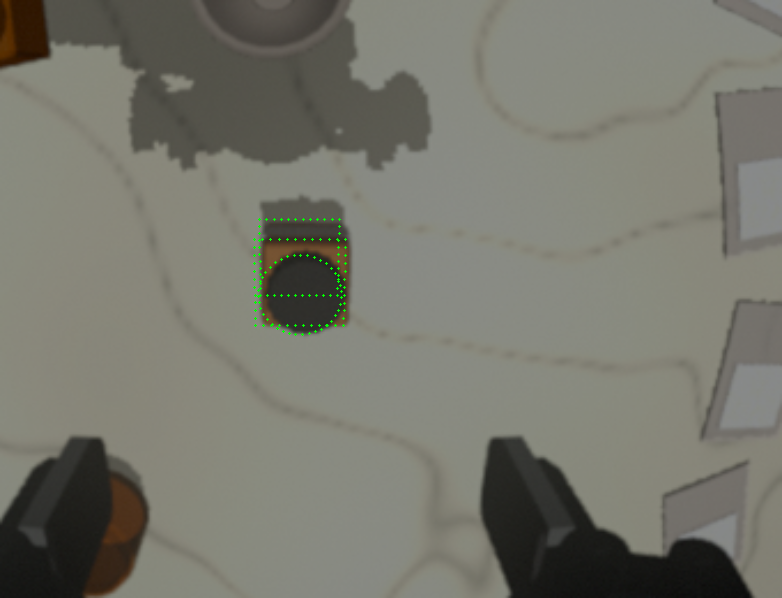

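Yaw matches. The jar is about 1.5 mm further in +x and 4 mm towards −y of the TCP.

```bash
python3 -m handwheel '[[[0,0,0],[-0.004,0.002,0.02],0],[[0,0,0],[0,0,0.03],0],[[0,0,0],[0,0,0.03],0],[[0,0,0],[0,0,0.01],0],[[0,0,0],[0,0,0],0]]'
python3 -m handwheel '[[[0,0,0],[0,0,0],0],[[0,0,0],[0,0,0],0]]'
```

```text
clock: 21.8
eef_pos: [571.7, -180.4, 101.3]
tool_rot: [-3.136, -0.001, 1.468]
force: [0.2, 0.3, -0.4]
width: 85.4
gripper_force: 0.0
clock: 21.97
eef_pos: [575.2, -181.1, 105.4]
tool_rot: [3.139, 0.0, 1.467]
force: [0.6, -0.2, 0.1]
width: 85.1
gripper_force: 0.0
```

```bash
python3 -m handwheel '[[[0,0,0],[0,-0.002,0.02],0],[[0,0,0],[0,0,0.025],0],[[0,0,0],[0,0,0.02],0],[[0,0,0],[0,0,0.014],0],[[0,0,0],[0,0,0.008],0]]'
python3 -m handwheel '[[[0,0,0],[0,0,0.004],0],[[0,0,0],[0,0,0],0],[[0,0,0],[0,0,0],0.3],[[0,0,0],[0,0,0],0.35],[[0,0,0],[0,0,0],0.4]]'
python3 -m handwheel '[[[0,0,0],[0,0,0],0.45],[[0,0,0],[0,0,0],0.5],[[0,0,0],[0,0,0],0.55],[[0,0,0],[0,0,0],1],[[0,0,0],[0,0,0],1]]'
python3 -m handwheel '[[[0,0,0],[0,0,0],1],[[0,0,0],[0,0,0],1],[[0,0,0],[0,0,0],1]]'
```

```text
clock: 22.38
eef_pos: [572.4, -180.9, 16.9]
tool_rot: [3.141, 0.0, 1.467]
force: [0.5, 0.6, 0.8]
width: 85.2
gripper_force: 0.0
clock: 22.8
eef_pos: [572.7, -181.0, 13.9]
tool_rot: [3.14, 0.0, 1.467]
force: [0.3, 0.8, -0.3]
width: 52.6
gripper_force: 0.0
clock: 23.22
eef_pos: [572.8, -181.0, 13.7]
tool_rot: [3.14, 0.0, 1.467]
force: [0.0, -0.2, 5.6]
width: 38.8
gripper_force: 60.1
clock: 23.47
eef_pos: [572.8, -181.0, 13.6]
tool_rot: [3.14, 0.0, 1.467]
force: [-0.1, -0.1, 6.1]
width: 39.4
gripper_force: 60.1
```

```bash
python3 -m handwheel '[[[0,0,0],[0,0,-0.003],1],[[0,0,0],[0,0,-0.006],1],[[0,0,0],[0,0,-0.012],1],[[0,0,0],[0,0,-0.02],1],[[0,0,0],[0,0,-0.025],1]]'|sed -n 2p
python3 -m handwheel '[[[0,0,0],[0,0,-0.025],1],[[0,0,0],[0,0,-0.025],1],[[0,0,0],[0,0,-0.022],1],[[0,0,0],[0.006,-0.003,-0.012],1],[[0,0,0],[0.012,-0.006,-0.005],1]]'|sed -n 2p
python3 -m handwheel '[[[0,0,0],[0.018,-0.009,0],1],[[0,0,0],[0.023,-0.012,0],1],[[0,0,0],[0.023,-0.012,0],1],[[0,0,0],[0.023,-0.012,0],1],[[0,0,0],[0.023,-0.012,0],1]]' | sed -n 2p
python3 -m handwheel '[[[0,0,0],[0.023,-0.012,0],1],[[0,0,0],[0.023,-0.012,0],1],[[0,0,0],[0.023,-0.012,0],1],[[0,0,0],[0.023,-0.012,0],1],[[0,0,0],[0.023,-0.012,0],1]]' | sed -n 2p
python3 -m handwheel '[[[0,0,0],[0.023,-0.012,0],1],[[0,0,0],[0.023,-0.012,0],1],[[0,0,0],[0.023,-0.012,0],1],[[0,0,0],[0.018,-0.009,0],1],[[0,0,0],[0.012,-0.006,0],1]]' | sed -n 2p
python3 -m handwheel '[[[0,0,-3.2],[0.006,-0.002,0],1],[[0,0,-3.2],[0,0,0],1],[[0,0,-3.1],[0,0,0],1],[[0,0,0],[0,0,0],1],[[0,0,0],[0,0,0],1]]'
```

```text
eef_pos: [570.4, -180.4, 78.8]
eef_pos: [565.8, -163.4, 170.3]
eef_pos: [517.1, -44.2, 167.0]
eef_pos: [469.2, 75.9, 167.1]
eef_pos: [428.2, 180.6, 167.2]
clock: 25.97
eef_pos: [428.5, 184.1, 167.3]
tool_rot: [-3.14, 0.0, 1.632]
force: [0.1, 0.6, -1.4]
width: 39.1
gripper_force: 60.4
```

```bash
python3 -m handwheel '[[[0,0,0],[0.005,-0.001,0],1],[[0,0,0],[0.008,-0.002,0],1],[[0,0,0],[0.005,-0.001,0],1],[[0,0,0],[0,0,0.006],1],[[0,0,0],[0,0,0.015],1]]'|sed -n 2p
python3 -m handwheel '[[[0,0,0],[0,0,0.025],1],[[0,0,0],[0,0,0.025],1],[[0,0,0],[0,0,0.025],1],[[0,0,0],[0,0,0.015],1],[[0,0,0],[0,0,0.007],1]]'|sed -n 2p
python3 -m handwheel '[[[0,0,0],[0,0,0.004],1],[[0,0,0],[0,0,0],1],[[0,0,0],[0,0,0],1]]'
python3 -c "
from h import *
snap('w8')"
```

```text
eef_pos: [426.0, 203.2, 147.7]
eef_pos: [423.6, 201.2, 47.5]
clock: 27.05
eef_pos: [425.4, 202.0, 46.3]
tool_rot: [3.141, -0.0, 1.632]
force: [-0.1, 0.0, -1.6]
width: 39.2
gripper_force: 60.5
27.05 [425.4 202.   46.3] [ 3.141 -0.     1.632] 39.2234126118285 297.3186396354542 258.38346570846267 194.57105877418994 [[-0.001, 0.948, 0.319, 81.849], [1.0, 0.001, 0.0, -1.52], [0.0, 0.319, -0.948, -143.2], [0.0, 0.0, 0.0, 1.0]]
```

View pics/w8.png

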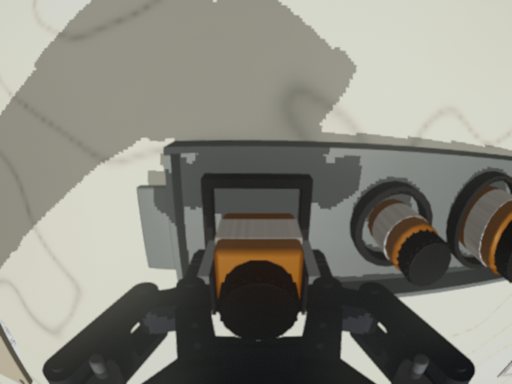

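The square jar is aligned with the frame (far edge row 176, columns 203–312) and column-centred at about 258. The other two jars stand in their rings.

```bash
python3 - <<'E'
from h import *
print(watz('w8',(203,176),18),watz('w8',(312,177),18),'jar',watz('w8',(222,214),33),watz('w8',(294,214),33))
E
python3 -m handwheel '[[[0,0,0],[0,-0.001,0.006],1],[[0,0,0],[0,0,0.007],1],[[0,0,0],[0,0,0.007],1],[[0,0,0],[0,0,0.004],1],[[0,0,0],[0,0,0],1]]'
```

```text
[388.3 235.7  18. ] [454. 239.  18.] jar [402. 218.  33.] [443.1 220.5  33. ]
clock: 27.52
eef_pos: [423.4, 201.3, 20.8]
tool_rot: [-3.14, 0.001, 1.632]
force: [0.5, -0.5, -1.1]
width: 39.4
gripper_force: 60.5
```

```bash
python3 -m handwheel '[[[0,0,0],[0.002,0,0.001],1],[[0,0,0],[0,0,0],1],[[0,0,0],[0,0,0],1]]'|grep -E "eef|force"
python3 -m handwheel '[[[0,0,0],[0,0,0.001],1],[[0,0,0],[0,0,0],1]]'|grep -E "eef|force"
python3 -m handwheel '[[[0,0,0],[0,0,0.001],1],[[0,0,0],[0,0,0],1]]'|grep -E "eef|force"
```

```text
eef_pos: [424.0, 203.9, 20.9]
force: [0.4, -0.4, -0.8]
gripper_force: 60.5
eef_pos: [423.9, 203.6, 19.9]
force: [-0.1, -0.0, -0.9]
gripper_force: 60.5
eef_pos: [423.9, 203.5, 18.8]
force: [-0.5, -0.9, -1.2]
gripper_force: 60.5
```

```bash
python3 -m handwheel '[[[0,0,0],[0,0,0.001],1],[[0,0,0],[0,0,0],1]]'|grep -E "eef|force"
python3 -m handwheel '[[[0,0,0],[0,0,0.0006],1],[[0,0,0],[0,0,0],1]]'|grep -E "eef|force"
```

```text
eef_pos: [423.8, 203.6, 17.7]
force: [0.2, 0.0, -1.3]
gripper_force: 60.5
eef_pos: [423.8, 203.6, 17.6]
force: [-0.3, -1.0, 4.6]
gripper_force: 61.0
```

Contact. Release, raise, and back off to clear the view.

```bash
python3 -m handwheel '[[[0,0,0],[0,0,0],0.5],[[0,0,0],[0,0,0],0.4],[[0,0,0],[0,0,0],0.33],[[0,0,0],[0,0,0],0.33],[[0,0,0],[0,0,0],0.33]]'
python3 -m handwheel '[[[0,0,0],[0,0,-0.004],0.33],[[0,0,0],[0,0,-0.01],0.33],[[0,0,0],[0,0,-0.02],0.33],[[0,0,0],[0,0,-0.03],0.33],[[0,0,0],[0,0,-0.03],0.33]]'|sed -n 2p
python3 -m handwheel '[[[0,0,0],[0,0,-0.03],0.2],[[0,0,0],[0,0,-0.03],0],[[0,0,0],[0,0,-0.03],0],[[0,0,0],[-0.03,0,0],0],[[0,0,0],[-0.03,0,0],0]]'|sed -n 2p
python3 -m handwheel '[[[0,0,0],[-0.03,0,0],0],[[0,0,0],[0,0,0],0],[[0,0,0],[0,0,0],0]]'
python3 - <<'E'
from h import *
from cell import ctrl
snap('w9')
a=cv2.imread('pics/w9.png');j=ctrl.get_image("side")["pixels"][:,:,::-1]
c=np.zeros((600,800,3),np.uint8);c[:300,:800]=cv2.resize(a[40:208,64:512],(800,300));c[302:600,:397]=cv2.resize(j,(397,298));c[302:502,400:800]=cv2.resize(j[130:190,180:300],(400,200))
cv2.imwrite('pics/c9.png',c)
E
```

```text
clock: 28.85
eef_pos: [423.9, 203.6, 17.2]
tool_rot: [-3.142, 0.0, 1.632]
force: [-0.7, 0.2, 0.5]
width: 57.4
gripper_force: 0.0
eef_pos: [423.0, 203.3, 112.0]
eef_pos: [428.7, 145.0, 203.6]
clock: 29.93
eef_pos: [429.3, 111.9, 201.4]
tool_rot: [3.142, 0.001, 1.628]
force: [0.1, 0.4, -0.9]
width: 85.5
gripper_force: 0.0
29.9333 [429.3 111.9 201.4] [3.142e+00 1.000e-03 1.628e+00] 85.53241619240143 297.3186396354542 258.38346570846267 194.57105877418994 [[-0.001, 0.948, 0.319, 81.842], [1.0, 0.001, 0.0, -1.518], [0.0, 0.319, -0.948, -143.198], [0.0, 0.0, 0.0, 1.0]]
```

View pics/c9.png

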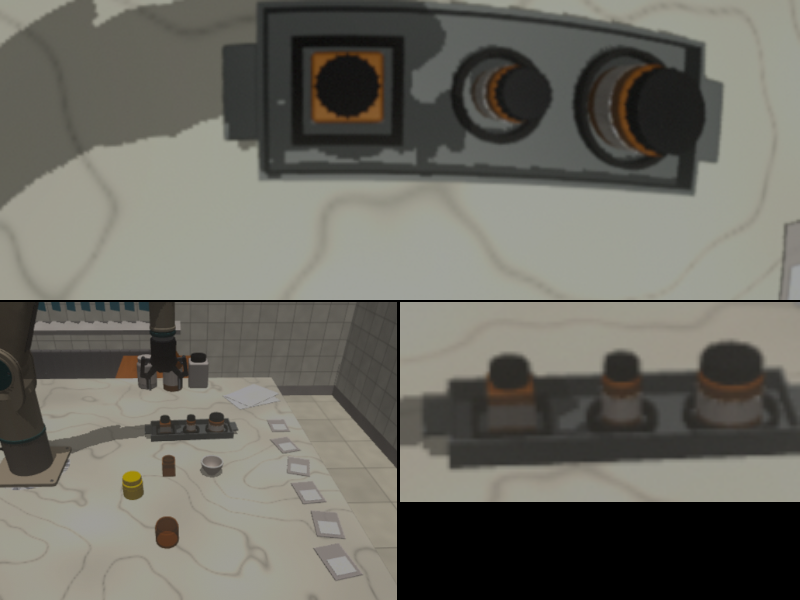

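All three jars stand upright inside their holders. The open jars, the mortar and the yellow jar have not moved, and the arm is clear.

```bash
python3 -c "
from cell import ctrl
print(ctrl.finish_job())"
```

```text
the job is handed in; nothing more can be done
None
```

All three capped jars are standing upright in their matching holders, nothing else was moved, and I handed the job in at about 30 s on the robot's clock; no verdict came back.

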